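# Put three mixed-up drive parts back in their own trays

## Task

On the vehicle deck three drive parts lie in each other's trays: the sprocket belongs in the blue tray, the red flange bearing in the yellow tray and the gearbox in the green tray. Put each one into its own tray, using the empty black tray to park one of them on the way, and leave the black tray empty at the end. Each part must lie flat in the middle of its tray, flange down as it lies now; set the parts down rather than dropping them, and leave the can, the jar and the screwdriver where they are.

Things in the scene. Friction and masses are not known exactly. Their poses are not given: they have to be found in the camera images.
- sprocket: bright steel chain sprocket with a hub, lying flat, hub up: toothed disc 82 mm across and 10 mm thick at the bottom, above it a plain round hub 36 mm in diameter, from 10 to 58 mm above the underside (grip the hub). About 0.45 kg. Origin: centre of its underside, z up along the hub. Its start is in the wrong tray.
- bearing: red flange bearing housing, steel and brass rings on top: round flange 82 mm across and 12 mm thick with four bolt holes at the bottom, above it a round boss 48 mm in diameter, from 12 to 58 mm above the underside (grip the boss). About 0.5 kg. Origin: centre of its underside, z up along the boss. Its start is in the wrong tray.
- gearbox: planetary gearbox standing upright: dark round flange 82 mm across and 12 mm thick at the bottom, above it a silver round body 54 mm in diameter, from 12 to 62 mm above the underside (grip the body), black top with a thin steel shaft 16 mm in diameter up to 75 mm. About 0.65 kg. Origin: centre of its underside, z up along the shaft. Its start is in the wrong tray.
- tray_blue: blue square shallow plastic tray, the place of the sprocket, fixed to the deck: 112 x 112 mm outside, 102 x 102 mm inside, rim 16 mm high, floor 5 mm thick. Origin: centre of its underside, on the work surface; z up, x and y along its sides.
- tray_yellow: yellow square shallow plastic tray, the place of the bearing, fixed to the deck: 112 x 112 mm outside, 102 x 102 mm inside, rim 16 mm high, floor 5 mm thick. Origin: centre of its underside, on the work surface; z up, x and y along its sides.
- tray_green: green square shallow plastic tray, the place of the gearbox, fixed to the deck: 112 x 112 mm outside, 102 x 102 mm inside, rim 16 mm high, floor 5 mm thick. Origin: centre of its underside, on the work surface; z up, x and y along its sides.
- tray_black: black square shallow plastic tray, the spare one, empty at the start and at the end, fixed to the deck: 112 x 112 mm outside, 102 x 102 mm inside, rim 16 mm high, floor 5 mm thick. Origin: centre of its underside, on the work surface; z up, x and y along its sides.
- can: plain bare-metal round can, 66 mm in diameter, 75 mm high, standing loose on the deck among the trays; not to be disturbed. Origin: centre of its underside, z up.
- jar: white jar with an orange cap, 50 mm in diameter, 60 mm high, standing loose among the trays; not to be disturbed. Origin: centre of its underside, z up.
- screwdriver: screwdriver with an orange handle, 170 mm long, lying loose on the deck; not to be disturbed. Its length runs along its x axis, the blade towards +x. Origin: on the deck under its middle.

How it is judged:
By the outcome, as a careful person would: the job done as asked, in the order asked, and still so for the second after the job is handed in, with the robot touching nothing.
It also fails if it takes over 120 s, if anything falls off the work surface, if the arm or the gripper's body presses on something with over 40 N, if the wrist force passes 120 N, or if a joint passes its speed limit or range.

## Robot

A 6-joint arm with a two-finger parallel gripper is mounted at the origin on the work surface. World frame = base frame: x ahead of the robot, y to its left, z up, the work surface at z = 0. Lengths are in mm, angles in rad, forces in N, time in s.
With the tool pointing down it reaches from about 425 to 950 mm from the base axis. Payload 3.5 kg.
Tool frame: the origin (TCP) lies midway between the tips of the shut fingers; the grasp point (between the pads) lies 19 mm behind it; z points along the fingers, x is the direction in which the jaws open and shut, and the axes are right-handed (so a half turn about z gives the same grasp; the last joint's range is limited). The gripper opens to 85 mm and grips with 20 to 120 N. Pads are 22 mm wide; open, the fingers measure 114 mm over their backs; the gripper's body (76 mm by 85 mm) begins 54 mm behind the grasp point. The pads swing forward as they close: fully open they stand 13 mm farther back than shut.
Start: joints at [1.139, 0.286, 1.577, -0, 1.279, -0.15], TCP at [187.671, 648.372, 231.325] pointing down, gripper open.
Joint ranges: [-2.77, 2.77], [-0.9, 2.22], [0.21, 2.48], [-1.53, 4.67], [0.24, 2.81], [-2.84, 2.84]. Speed limits (rad/s): [2.79, 2.79, 3.14, 3.14, 3.14, 3.14].

## Interface

Orientations are given as a unit quaternion [w, x, y, z].
In Python, from station import * gives the robot as it stands.
- The arm moves only by the tool move_arm, never from a script. Its argument "series" is a list of rows, each a list of 7 numbers: the opening, from 0 (shut) to 1 (fully open), then the shift along the tool's x, y, z in mm, then the turn, a rotation vector about the tool's x, y, z in rad. A call has 1 to 20 rows; each row is the pose to reach, as a shift and turn from the pose commanded when the call began, along the tool's axes at that moment; what a row does not reach only later rows make up. A row lasts 1/12 s, in which the tool goes at most 41.7 mm and 7.16 degrees, less where a joint would pass 70% of its speed; a pose out of reach is approached as far as the arm can. A call with a gripper value outside its range is refused whole. The fingers move at their own pace and stop on an object; "force" is the grip in N (left out, the last holds). Time passes only in rows, so rows that repeat a pose let the fingers close. It gives the time, the measured TCP pose, the force and the opening at its end, in the units of the state.
- read_state(): the state, without advancing time (a new reading comes with each control period).
- camera(name): name is "scene" or "top" or "wrist"; returns a dict with "color" (420x560x3 uint8, red, green, blue), "range_z" (420x560 float32, mm along the optical axis (not along the pixel's ray), 0 where there is no reading), "fovy" (degrees; the focal length in pixels is half the picture's height over the tangent of half this angle, whatever the lens; pixels are square), "cx", "cy" (the principal point, pixels), "extrinsics" (4x4, takes a point from world to camera coordinates). Camera axes: x right, y up, looking along -z (the intrinsics and any distortion apply to the point x, -y, -z); pixel columns grow to the right and rows downward; lengths in mm; the calibration is good to about 2 mm. A picture is of the moment at which its call begins.
- job_done(): hands the job in, once; it reports no verdict.
The state is a dict: "clock": time; "joints": joint angles; "joint_velocities": joint speeds; "joint_efforts": joint torques, N m; "eef_pos": TCP position; "tcp_rot": TCP orientation; "contact_force": force on the tool from outside, world axes, zero at the start; "torque": the same for the moment, N m; "width": finger opening in mm.
Only numpy, scipy, OpenCV 4.12 (cv2) and the standard library are available. Lean on these libraries where they do the work, as an engineer would, in place of code of your own. Each camera call takes 0.05 s, during which the arm holds its last target. There are 200 camera calls.

## Working session

There is one attempt and no reset: what is moved stays moved. The work goes in short steps, Python scripts to look and compute and a tool call to move; the robot and the scene stay as the last step left them, time stands still between calls to the robot, and variables do not carry over. Pictures are saved under pics/ and viewed, about 12 in all and at most 16, crops included, and the job is handed in when it is done.

Besides the shell and the picture viewer there is one more tool, called after ">>>" by a JSON object that holds its "op" and its "data", one argument or row to a line. move_arm: Moves the arm, as the interface text tells. Its arguments: {"type":"object","properties":{"series":{"type":"array"},"force":{"type":"number"}},"required":["series"]}

```bash
ls; mkdir -p pics
python3 - <<'E'
from station import *
import cv2,pickle
s=read_state(); print(s)
d={}
for n in ("top","scene"):
    c=camera(n); d[n]=c; cv2.imwrite(f"pics/{n}0.png",c["color"][:,:,::-1]); print(n,{k:c[k] for k in c if k not in("color","range_z")})
pickle.dump(d,open("c0.pkl","wb"))
E
```

```text
pics
{'clock': 0.0, 'joints': array([ 1.13901888e+00,  2.87146960e-01,  1.57817267e+00, -3.01457056e-05,
        1.27862762e+00, -1.50029176e-01]), 'joint_velocities': array([ 0.00076006, -0.00042084,  0.0019258 ,  0.00035144,  0.00062319,
       -0.00183441]), 'joint_efforts': array([-2.96449443e-04, -4.05979085e+01, -2.92627054e+01, -1.43333982e-04,
        5.68538773e-03, -5.72902962e-06]), 'eef_pos': array([187.39088148, 647.77727384, 229.96201103]), 'tcp_rot': array([ 5.71431794e-04,  7.99382657e-01,  6.00821090e-01, -1.02942160e-03]), 'contact_force': array([ 0.42429736,  0.78710425, -0.55415889]), 'torque': array([-0.04367518,  0.00471138,  0.01222415]), 'width': 85.68848234903156}
top {'fovy': 56.91975508497164, 'cx': 283.81296374309, 'cy': 208.32695176232863, 'extrinsics': array([[-1.91178104e-02, -9.99676311e-01, -1.67863947e-02,
         3.15497150e+01],
       [ 9.87093595e-01, -2.15418564e-02,  1.58688951e-01,
        -5.24293215e+02],
       [-1.58999195e-01, -1.35359574e-02,  9.87185917e-01,
        -7.68532499e+02],
       [ 0.00000000e+00,  0.00000000e+00,  0.00000000e+00,
         1.00000000e+00]])}
scene {'fovy': 44.99515195186147, 'cx': 275.36139468601334, 'cy': 199.3982423152474, 'extrinsics': array([[ 2.31699468e-01,  9.72538687e-01, -2.19967905e-02,
        -1.25012043e+02],
       [-6.50849908e-01,  1.71786026e-01,  7.39516030e-01,
         2.92620487e+02],
       [ 7.22986690e-01, -1.57028861e-01,  6.72779446e-01,
        -1.49241711e+03],
       [ 0.00000000e+00,  0.00000000e+00,  0.00000000e+00,
         1.00000000e+00]])}
```

View pics/top0.png

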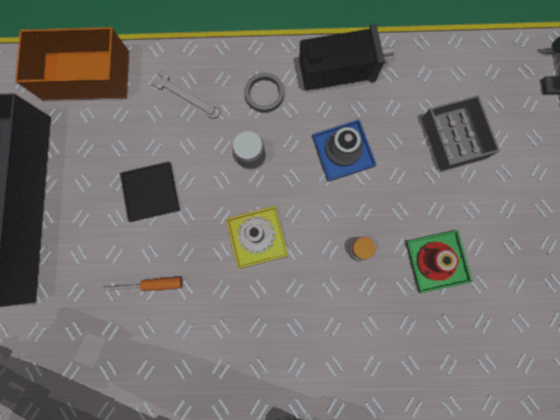

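View pics/scene0.png

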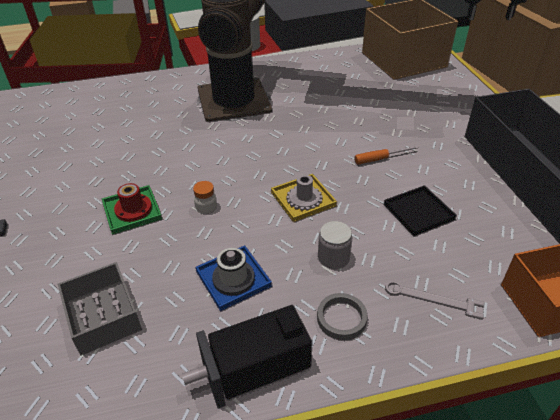

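The top view shows the gearbox in blue (345,148), the sprocket in yellow (256,236), the bearing in green (438,260), and the empty black tray at (150,191). The can is at (248,148), the jar at (362,248) and the screwdriver at (150,284). The scene view agrees.

```bash
cat > h.py <<'E'
import numpy as np, cv2
def cloud(c):
    h,w=c["range_z"].shape; f=h/2/np.tan(np.radians(c["fovy"])/2)
    u,v=np.meshgrid(np.arange(w),np.arange(h)); z=c["range_z"].astype(float)
    p=np.stack([(u-c["cx"])/f*z,-(v-c["cy"])/f*z,-z],-1)
    E=c["extrinsics"]; P=(p-E[:3,3])@E[:3,:3]; P[z<=0]=np.nan
    return P
def circ(q):
    A=np.c_[2*q,np.ones(len(q))]; s=np.linalg.lstsq(A,(q**2).sum(1),rcond=None)[0]
    return s[:2],np.sqrt(s[2]+s[:2]@s[:2])
def hsv(c): return cv2.cvtColor(c["color"],cv2.COLOR_RGB2HSV)
E
python3 - <<'E'
from h import *
import pickle
d=pickle.load(open("c0.pkl","rb"))
roi={"top":dict(blue=(310,115,380,185),yellow=(222,200,292,272),green=(400,225,475,297),black=(115,157,185,225),can=(225,125,270,170),jar=(340,230,382,265)),
"scene":dict(blue=(190,240,275,310),yellow=(268,170,340,222),green=(98,180,165,235),black=(380,182,460,238),can=(312,215,358,272),jar=(188,178,222,218))}
hue=dict(blue=(105,125),yellow=(20,35),green=(55,80))
for n,c in d.items():
    P=cloud(c);H=hsv(c)
    g=P[200:300,480:550].reshape(-1,3) if n=="top" else P[100:140,100:200].reshape(-1,3); print(n,"deck z",np.nanmedian(g[:,2]))
    for k,(a,b,e,f) in roi[n].items():
        p=P[b:f,a:e].reshape(-1,3);h=H[b:f,a:e].reshape(-1,3)
        ok=np.isfinite(p[:,2])
        if k in hue: m=ok&(h[:,0]>=hue[k][0])&(h[:,0]<=hue[k][1])&(h[:,1]>110)
        else: m=ok&(h[:,2]<50) if k=="black" else ok&False
        if m.sum():
            q=p[m&(p[:,2]>8)&(p[:,2]<24)][:,:2].astype(np.float32)
            q2=p[m][:,:2].astype(np.float32)
            for t in(q,q2):
                r=cv2.minAreaRect(t); print(n,k,len(t),np.round(np.array(r[0]),1),np.round(r[1],1),round(r[2],1))
        if k!="black":
            zt=np.nanpercentile(p[:,2],[90,99,99.8]); 
            hi={"yellow":(50,70),"green":(50,70),"blue":(54,70),"can":(66,85),"jar":(52,70)}[k]
            q=p[ok&(p[:,2]>hi[0])&(p[:,2]<hi[1])]
            cc,rr=cv2.minEnclosingCircle(q[:,:2].astype(np.float32))
            print(n,k,"top z",zt.round(1),len(q),"mean",q.mean(0).round(1),"mec",np.round(cc,1),round(rr,1))
E
```

```text
top deck z 0.27431281688121234
top blue 491 [ 658.3 -113.3] [111.  111.3] 16.9
top blue 1274 [ 658.3 -113.3] [111.  111.3] 16.9
top blue top z [65.5 76.4 81.3] 464 mean [ 660.4 -112.    66.9] mec [ 663.4 -113.4] 27.6
top yellow 482 [469.1  81.5] [110.7 110.8] 13.3
top yellow 1537 [469.1  81.5] [110.7 110.8] 13.3
top yellow top z [16.9 64.9 66. ] 253 mean [473.5  82.4  63.4] mec [473.8  82.7] 17.7
top green 471 [ 410.6 -302. ] [109.4 111.2] 10.6
top green 1364 [ 410.6 -302. ] [109.4 111.2] 10.6
top green top z [41.1 65.4 66.4] 505 mean [ 410.  -296.4   63. ] mec [ 410.1 -298.6] 24.4
top black 530 [573.6 316.1] [109.6 109.5] 12.2
top black 2438 [573.6 316.1] [109.6 109.5] 12.2
top can top z [76.1 77.9 78.5] 694 mean [652.5  93.5  74.9] mec [653.  94.] 31.6
top jar top z [60.7 62.7 63.6] 395 mean [ 438.1 -137.4   60.2] mec [ 438.1 -137.7] 22.3
scene deck z 0.5732991511884111
scene blue 640 [ 661.5 -114.5] [114.  111.2] 16.8
scene blue 1344 [ 661.5 -114.5] [114.  111.2] 16.8
scene blue top z [56.2 72.9 81. ] 529 mean [ 671.  -114.3   66. ] mec [ 664.7 -114.1] 28.7
scene yellow 509 [471.3  81.3] [115.2 113.7] 13.6
scene yellow 1014 [464.   79.5] [131.  113.6] 13.6
scene yellow top z [19.5 64.5 66.6] 205 mean [480.8  81.5  60.9] mec [476.6  81.2] 19.4
scene green 422 [ 413.  -302.9] [115.4 110.2] 11.0
scene green 877 [ 413.  -302.9] [115.4 110.2] 11.0
scene green top z [47.3 65.5 67.1] 344 mean [ 417.2 -297.9   62. ] mec [ 411.6 -299.7] 26.0
scene black 595 [578.4 316.6] [113.6 114.4] 12.0
scene black 2041 [578.4 316.6] [113.6 114.4] 12.0
scene can top z [75.1 77.3 78.5] 653 mean [659.5  92.3  74.1] mec [656.5  94.2] 32.3
scene jar top z [60.  62.6 63. ] 263 mean [ 443.3 -138.1   59.5] mec [ 440.  -138.1] 24.2
```

Both views agree to 2–3 mm, so I'll move now: square the tool with the world (tool x=+y, y=+x, z=down) and hover over the sprocket in the yellow tray.

>>> {"op": "move_arm", "data": {
  "series": [
    [1, -100, 93, 0, 0, 0, -0.1],
    [1, -200, 186, 0, 0, 0, -0.2],
    [1, -464.3, 433, 0, 0, 0, -0.2817],
    [1, -464.3, 433, 0, 0, 0, -0.2817],
    [1, -464.3, 433, 0, 0, 0, -0.2817],
    [1, -464.3, 433, 0, 0, 0, -0.2817],
    [1, -464.3, 433, 0, 0, 0, -0.2817],
    [1, -464.3, 433, 0, 0, 0, -0.2817],
    [1, -464.3, 433, 0, 0, 0, -0.2817],
    [1, -464.3, 433, 0, 0, 0, -0.2817],
    [1, -464.3, 433, 0, 0, 0, -0.2817],
    [1, -464.3, 433, 0, 0, 0, -0.2817],
    [1, -464.3, 433, 0, 0, 0, -0.2817],
    [1, -464.3, 433, 0, 0, 0, -0.2817],
    [1, -464.3, 433, 0, 0, 0, -0.2817],
    [1, -464.3, 433, 0, 0, 0, -0.2817],
    [1, -464.3, 433, 0, 0, 0, -0.2817],
    [1, -464.3, 433, 0, 0, 0, -0.2817],
    [1, -464.3, 433, 0, 0, 0, -0.2817],
    [1, -464.3, 433, 0, 0, 0, -0.2817]
  ]
}}

```text
clock: 1.77
eef_pos: [473.7, 83.5, 231.1]
tcp_rot: [-0.0, 0.706, 0.708, -0.0]
contact_force: [-0.6, 0.1, 0.2]
width: 85.4
```

```bash
cat > w.py <<'E'
from station import *
from h import *
import sys
s=read_state(); c=camera("wrist"); P=cloud(c); H=hsv(c)
cv2.imwrite(f"pics/{sys.argv[1]}.png",c["color"][:,:,::-1])
R=np.array(s["tcp_rot"]); print("t",s["clock"],"eef",s["eef_pos"].round(1),R.round(4),"F",s["contact_force"].round(1),"w",round(s["width"],1))
p=P.reshape(-1,3);h=H.reshape(-1,3);ok=np.isfinite(p[:,2])
print("deck z",np.nanmedian(p[ok&(abs(p[:,2])<8)][:,2]) if ok.any() else None)
e=s["eef_pos"]; near=ok&(np.hypot(p[:,0]-e[0],p[:,1]-e[1])<110)
for k,(a,b) in dict(blue=(105,125),yellow=(20,35),green=(55,80),black=(0,180)).items():
    m=near&(p[:,2]>9)&(p[:,2]<24)&((h[:,2]<60) if k=="black" else (h[:,0]>=a)&(h[:,0]<=b)&(h[:,1]>110))
    if m.sum()>1500:
        r=cv2.minAreaRect(p[m][:,:2].astype(np.float32)); print("tray",k,m.sum(),np.round(r[0],1),np.round(r[1],1),round(r[2],1))
q=p[near&(p[:,2]>50)&(p[:,2]<74)]
if len(q)>100:
    cc,rr=cv2.minEnclosingCircle(q[:,:2].astype(np.float32)); print("top",len(q),q.mean(0).round(1),"mec",np.round(cc,1),round(rr,1), "rect",[np.round(x,1) for x in cv2.minAreaRect(q[:,:2].astype(np.float32))])
E
python3 w.py w1
```

```text
t 1.7667 eef [473.7  83.5 231.1] [-3.000e-04  7.063e-01  7.079e-01 -1.000e-04] F [-0.6  0.1  0.2] w 85.4
deck z 0.6183127317983819
tray yellow 2229 [469.8  80.5] [111.3 111.5] 13.2
top 1231 [473.7  81.3  63.2] mec [474.9  81.3] 17.9 rect [array([474.8,  81.2]), array([35.5, 34.9]), np.float64(1.2)]
```

View pics/w1.png

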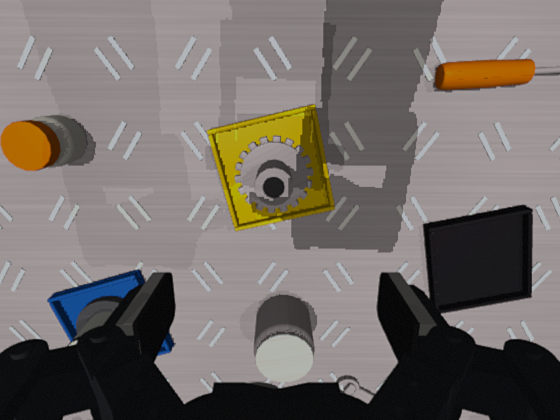

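The wrist view shows the sprocket hub at (272,185) in the yellow tray, with nothing near the fingers. Next I descend and grip.

>>> {"op": "move_arm", "data": {
  "series": [
    [1, -1, 0.5, 20, 0, 0, 0],
    [1, -1, 0.5, 45, 0, 0, 0],
    [1, -1, 0.5, 70, 0, 0, 0],
    [1, -1, 0.5, 95, 0, 0, 0],
    [1, -1, 0.5, 120, 0, 0, 0],
    [1, -1, 0.5, 145, 0, 0, 0],
    [1, -1, 0.5, 170, 0, 0, 0],
    [1, -1, 0.5, 185, 0, 0, 0],
    [1, -1, 0.5, 195, 0, 0, 0],
    [1, -1, 0.5, 202, 0, 0, 0],
    [1, -1, 0.5, 206, 0, 0, 0],
    [1, -1, 0.5, 206, 0, 0, 0],
    [1, -1, 0.5, 206, 0, 0, 0]
  ]
}}

```text
clock: 2.9
eef_pos: [475.7, 81.2, 26.2]
tcp_rot: [0.001, 0.707, 0.707, 0.001]
contact_force: [-0.8, 0.3, 0.4]
width: 85.5
```

>>> {"op": "move_arm", "data": {
  "series": [
    [0.7, 0, 0, 0, 0, 0, 0],
    [0.6, 0, 0, 0, 0, 0, 0],
    [0.5, 0, 0, 0, 0, 0, 0],
    [0.4, 0, 0, 0, 0, 0, 0],
    [0.3, 0, 0, 0, 0, 0, 0],
    [0.2, 0, 0, 0, 0, 0, 0],
    [0.2, 0, 0, 0, 0, 0, 0],
    [0.2, 0, 0, 0, 0, 0, 0],
    [0.2, 0, 0, 0, 0, 0, 0],
    [0.2, 0, 0, 0, 0, 0, 0],
    [0.2, 0, 0, 0, 0, 0, 0],
    [0.2, 0, 0, 0, 0, 0, 0]
  ],
  "force": 50
}}

```text
clock: 3.9
eef_pos: [475.5, 81.2, 26.0]
tcp_rot: [0.0, 0.707, 0.707, 0.0]
contact_force: [-0.9, 1.3, 5.7]
width: 35.2
```

>>> {"op": "move_arm", "data": {
  "series": [
    [0.2, 0, 0, -5, 0, 0, 0],
    [0.2, 0, 0, -15, 0, 0, 0],
    [0.2, 0, 0, -35, 0, 0, 0],
    [0.2, 0, 0, -55, 0, 0, 0],
    [0.2, 0, 0, -75, 0, 0, 0],
    [0.2, 0, 0, -95, 0, 0, 0],
    [0.2, 0, 0, -110, 0, 0, 0],
    [0.2, 0, 0, -120, 0, 0, 0],
    [0.2, 10, 4, -120, 0, 0, 0],
    [0.2, 30, 13, -120, 0, 0, 0],
    [0.2, 55, 23, -120, 0, 0, 0],
    [0.2, 85, 36, -120, 0, 0, 0],
    [0.2, 115, 49, -120, 0, 0, 0],
    [0.2, 145, 62, -120, 0, 0, 0],
    [0.2, 175, 75, -120, 0, 0, 0],
    [0.2, 200, 85, -120, 0, 0, 0],
    [0.2, 220, 94, -120, 0, 0, 0],
    [0.2, 230, 98, -120, 0, 0, 0],
    [0.2, 235, 100, -120, 0, 0, 0],
    [0.2, 235, 100, -120, 0, 0, 0]
  ]
}}

```text
clock: 5.57
eef_pos: [574.2, 316.5, 143.7]
tcp_rot: [-0.001, 0.707, 0.707, -0.001]
contact_force: [-0.4, 0.1, -5.1]
width: 34.8
```

```bash
python3 w.py w2
python3 - <<'E'
from station import *
from h import *
c=camera("scene"); cv2.imwrite("pics/s2.png",c["color"][:,:,::-1])
P=cloud(c)[60:260,360:480].reshape(-1,3)
P=P[np.hypot(P[:,0]-575,P[:,1]-316)<45]; z=P[:,2]
print(np.histogram(z[np.isfinite(z)],bins=range(100,200,10)))
E
```

```text
t 5.5667 eef [574.2 316.5 143.7] [-5.000e-04  7.068e-01  7.075e-01 -1.200e-03] F [-0.4  0.1 -5.1] w 34.8
deck z 0.595478570364134
tray black 2148 [572.3 316. ] [104.6 111.2] 12.0
(array([  0,   0, 135, 454,  68, 116, 114, 145, 188]), array([100, 110, 120, 130, 140, 150, 160, 170, 180, 190]))
```

Weight reads about 5 N, so the sprocket is held. I lower it into the black tray.

>>> {"op": "move_arm", "data": {
  "series": [
    [0.2, 0, 0, 10, 0, 0, 0],
    [0.2, 0, 0, 30, 0, 0, 0],
    [0.2, 0, 0, 50, 0, 0, 0],
    [0.2, 0, 0, 70, 0, 0, 0],
    [0.2, 0, 0, 85, 0, 0, 0],
    [0.2, 0, 0, 97, 0, 0, 0],
    [0.2, 0, 0, 105, 0, 0, 0],
    [0.2, 0, 0, 110, 0, 0, 0],
    [0.2, 0, 0, 113, 0, 0, 0],
    [0.2, 0, 0, 115, 0, 0, 0],
    [0.2, 0, 0, 117, 0, 0, 0],
    [0.2, 0, 0, 118, 0, 0, 0],
    [0.2, 0, 0, 119, 0, 0, 0],
    [0.2, 0, 0, 119, 0, 0, 0],
    [0.2, 0, 0, 119, 0, 0, 0]
  ]
}}

```text
clock: 6.92
eef_pos: [575.2, 316.1, 26.6]
tcp_rot: [0.0, 0.707, 0.707, 0.0]
contact_force: [-0.8, -0.1, -6.0]
width: 34.9
```

>>> {"op": "move_arm", "data": {
  "series": [
    [0.2, 0, 0, 0.5, 0, 0, 0],
    [0.2, 0, 0, 1, 0, 0, 0],
    [0.2, 0, 0, 1.3, 0, 0, 0],
    [0.2, 0, 0, 1.3, 0, 0, 0]
  ]
}}

```text
clock: 7.25
eef_pos: [575.3, 316.1, 26.1]
tcp_rot: [0.0, 0.707, 0.707, 0.0]
contact_force: [-2.7, -2.3, 1.8]
width: 34.9
```

>>> {"op": "move_arm", "data": {
  "series": [
    [0.5, 0, 0, 0, 0, 0, 0],
    [0.6, 0, 0, 0, 0, 0, 0],
    [0.8, 0, 0, 0, 0, 0, 0],
    [1, 0, 0, 0, 0, 0, 0],
    [1, 0, 0, 0, 0, 0, 0],
    [1, 0, 0, 0, 0, 0, 0],
    [1, 0, 0, 0, 0, 0, 0],
    [1, 0, 0, -10, 0, 0, 0],
    [1, 0, 0, -30, 0, 0, 0],
    [1, 0, 0, -60, 0, 0, 0],
    [1, 0, 0, -95, 0, 0, 0],
    [1, 0, 0, -130, 0, 0, 0],
    [1, 0, 0, -160, 0, 0, 0],
    [1, 0, 0, -180, 0, 0, 0],
    [1, 0, 0, -180, 0, 0, 0]
  ]
}}

```text
clock: 8.5
eef_pos: [578.0, 317.2, 213.3]
tcp_rot: [0.003, 0.707, 0.707, 0.006]
contact_force: [0.1, 0.6, 1.2]
width: 85.3
```

```bash
python3 w.py w3
```

```text
t 8.5 eef [578.  317.2 213.3] [0.0027 0.7071 0.7071 0.0058] F [0.1 0.6 1.2] w 85.3
deck z 0.6556550148155131
tray black 2408 [575.4 316.8] [110.8 110.9] 12.1
top 1385 [573.5 316.   63.1] mec [574.9 316. ] 17.9 rect [array([574.6, 315.8]), array([34.7, 35.3]), np.float64(87.0)]
```

>>> {"op": "move_arm", "data": {
  "series": [
    [1, -30, -8, 0, 0, 0, 0],
    [1, -65, -17, 0, 0, 0, 0],
    [1, -105, -28, 0, 0, 0, 0],
    [1, -145, -39, 0, 0, 0, 0],
    [1, -185, -49, 0, 0, 0, 0],
    [1, -225, -60, 0, 0, 0, 0],
    [1, -265, -71, 0, 0, 0, 0],
    [1, -305, -81, 0, 0, 0, 0],
    [1, -345, -92, 0, 0, 0, 0],
    [1, -385, -103, 0, 0, 0, 0],
    [1, -425, -113, 0, 0, 0, 0],
    [1, -465, -124, 0, 0, 0, 0],
    [1, -505, -135, 0, 0, 0, 0],
    [1, -540, -144, 0, 0, 0, 0],
    [1, -575, -153, 0, 0, 0, 0],
    [1, -600, -160, 0, 0, 0, 0],
    [1, -615.5, -164, 0, 0, 0, 0],
    [1, -615.5, -164, 0, 0, 0, 0],
    [1, -615.5, -164, 0, 0, 0, 0]
  ]
}}

```text
clock: 10.13
eef_pos: [410.0, -299.3, 203.3]
tcp_rot: [-0.002, 0.708, 0.706, 0.0]
contact_force: [0.4, 0.3, -0.7]
width: 85.8
```

```bash
python3 w.py w4
```

```text
t 10.1333 eef [ 410.  -299.3  203.3] [-1.700e-03  7.078e-01  7.064e-01  3.000e-04] F [ 0.4  0.3 -0.7] w 85.8
deck z 0.5674963488119874
tray green 2472 [ 410.2 -304.2] [111.1 111. ] 10.9
top 2538 [ 409.2 -300.5   63.6] mec [ 410.9 -300.5] 24.1 rect [array([ 410.7, -300.5]), array([46.3, 47.3]), np.float64(88.4)]
```

>>> {"op": "move_arm", "data": {
  "series": [
    [1, -0.8, 0, 20, 0, 0, 0],
    [1, -0.8, 0, 45, 0, 0, 0],
    [1, -0.8, 0, 70, 0, 0, 0],
    [1, -0.8, 0, 95, 0, 0, 0],
    [1, -0.8, 0, 120, 0, 0, 0],
    [1, -0.8, 0, 145, 0, 0, 0],
    [1, -0.8, 0, 160, 0, 0, 0],
    [1, -0.8, 0, 172, 0, 0, 0],
    [1, -0.8, 0, 178, 0, 0, 0],
    [1, -0.8, 0, 181, 0, 0, 0],
    [1, -0.8, 0, 181, 0, 0, 0],
    [1, -0.8, 0, 181, 0, 0, 0]
  ]
}}

```text
clock: 11.18
eef_pos: [411.6, -300.7, 25.0]
tcp_rot: [0.001, 0.707, 0.707, -0.0]
contact_force: [-0.3, -0.3, 0.4]
width: 85.4
```

>>> {"op": "move_arm", "data": {
  "series": [
    [0.8, 0, 0, 0, 0, 0, 0],
    [0.7, 0, 0, 0, 0, 0, 0],
    [0.6, 0, 0, 0, 0, 0, 0],
    [0.5, 0, 0, 0, 0, 0, 0],
    [0.4, 0, 0, 0, 0, 0, 0],
    [0.35, 0, 0, 0, 0, 0, 0],
    [0.35, 0, 0, 0, 0, 0, 0],
    [0.35, 0, 0, 0, 0, 0, 0],
    [0.35, 0, 0, 0, 0, 0, 0],
    [0.35, 0, 0, 0, 0, 0, 0]
  ],
  "force": 50
}}

```text
clock: 12.02
eef_pos: [411.3, -300.6, 25.0]
tcp_rot: [0.0, 0.707, 0.707, 0.0]
contact_force: [-1.5, 1.1, 5.4]
width: 47.2
```

>>> {"op": "move_arm", "data": {
  "series": [
    [0.35, 0, 0, -5, 0, 0, 0],
    [0.35, 0, 0, -15, 0, 0, 0],
    [0.35, 0, 0, -35, 0, 0, 0],
    [0.35, 0, 0, -55, 0, 0, 0],
    [0.35, 0, 0, -75, 0, 0, 0],
    [0.35, 0, 0, -95, 0, 0, 0],
    [0.35, 0, 0, -110, 0, 0, 0],
    [0.35, 0, 0, -117, 0, 0, 0],
    [0.35, 0, 0, -120, 0, 0, 0],
    [0.35, 0, 0, -120, 0, 0, 0]
  ]
}}

```text
clock: 12.85
eef_pos: [410.7, -300.1, 143.9]
tcp_rot: [-0.0, 0.707, 0.707, -0.0]
contact_force: [0.4, -0.3, -5.2]
width: 47.1
```

>>> {"op": "move_arm", "data": {
  "series": [
    [0.35, 10, 1.5, 0, 0, 0, 0],
    [0.35, 30, 4.6, 0, 0, 0, 0],
    [0.35, 55, 8.5, 0, 0, 0, 0],
    [0.35, 82, 12.7, 0, 0, 0, 0],
    [0.35, 110, 17, 0, 0, 0, 0],
    [0.35, 138, 21.4, 0, 0, 0, 0],
    [0.35, 166, 25.7, 0, 0, 0, 0],
    [0.35, 194, 30, 0, 0, 0, 0],
    [0.35, 222, 34.4, 0, 0, 0, 0],
    [0.35, 250, 38.7, 0, 0, 0, 0],
    [0.35, 278, 43, 0, 0, 0, 0],
    [0.35, 306, 47.3, 0, 0, 0, 0],
    [0.35, 332, 51.4, 0, 0, 0, 0],
    [0.35, 355, 55, 0, 0, 0, 0],
    [0.35, 371, 57.4, 0, 0, 0, 0],
    [0.35, 379, 58.6, 0, 0, 0, 0],
    [0.35, 381.3, 59, 0, 0, 0, 0],
    [0.35, 381.3, 59, 0, 0, 0, 0],
    [0.35, 381.3, 59, 0, 0, 0, 0]
  ]
}}

```text
clock: 14.43
eef_pos: [469.5, 80.5, 143.4]
tcp_rot: [-0.0, 0.707, 0.707, -0.001]
contact_force: [-0.4, -0.5, -5.6]
width: 46.7
```

```bash
python3 w.py w5
```

```text
t 14.4333 eef [469.5  80.5 143.4] [-3.000e-04  7.072e-01  7.070e-01 -7.000e-04] F [-0.4 -0.5 -5.6] w 46.7
deck z 0.5685682798860974
tray yellow 2178 [457.9  77.7] [ 87.6 111.6] 13.0
```

View pics/w5.png

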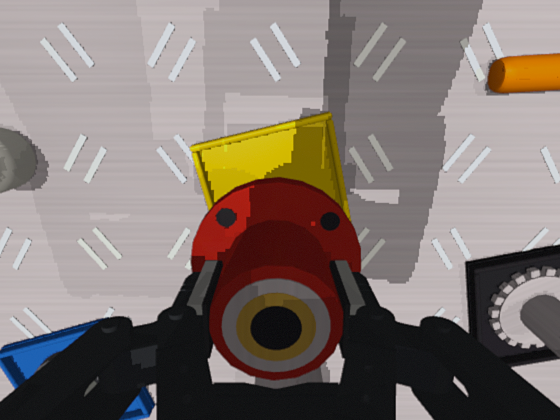

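The bearing hangs level at (275,270) over the yellow tray. I lower it, feeling for contact near the bottom.

>>> {"op": "move_arm", "data": {
  "series": [
    [0.35, 0, 0, 10, 0, 0, 0],
    [0.35, 0, 0, 30, 0, 0, 0],
    [0.35, 0, 0, 50, 0, 0, 0],
    [0.35, 0, 0, 70, 0, 0, 0],
    [0.35, 0, 0, 85, 0, 0, 0],
    [0.35, 0, 0, 97, 0, 0, 0],
    [0.35, 0, 0, 105, 0, 0, 0],
    [0.35, 0, 0, 110, 0, 0, 0],
    [0.35, 0, 0, 113, 0, 0, 0],
    [0.35, 0, 0, 115, 0, 0, 0],
    [0.35, 0, 0, 117, 0, 0, 0],
    [0.35, 0, 0, 118, 0, 0, 0],
    [0.35, 0, 0, 119, 0, 0, 0],
    [0.35, 0, 0, 119.6, 0, 0, 0],
    [0.35, 0, 0, 119.6, 0, 0, 0]
  ]
}}

```text
clock: 15.73
eef_pos: [470.4, 81.0, 25.0]
tcp_rot: [0.0, 0.707, 0.707, 0.0]
contact_force: [-1.7, 0.2, -3.3]
width: 47.1
```

>>> {"op": "move_arm", "data": {
  "series": [
    [0.35, 0, 0, 0.3, 0, 0, 0],
    [0.35, 0, 0, 0.6, 0, 0, 0],
    [0.35, 0, 0, 0.6, 0, 0, 0]
  ]
}}

```text
clock: 15.98
eef_pos: [470.4, 81.0, 25.0]
tcp_rot: [0.0, 0.707, 0.707, -0.0]
contact_force: [-4.4, -0.4, 5.1]
width: 47.0
```

>>> {"op": "move_arm", "data": {
  "series": [
    [0.62, 0, 0, 0, 0, 0, 0],
    [0.7, 0, 0, 0, 0, 0, 0],
    [0.85, 0, 0, 0, 0, 0, 0],
    [1, 0, 0, 0, 0, 0, 0],
    [1, 0, 0, 0, 0, 0, 0],
    [1, 0, 0, 0, 0, 0, 0],
    [1, 0, 0, -10, 0, 0, 0],
    [1, 0, 0, -30, 0, 0, 0],
    [1, 0, 0, -60, 0, 0, 0],
    [1, 0, 0, -95, 0, 0, 0],
    [1, 0, 0, -130, 0, 0, 0],
    [1, 0, 0, -160, 0, 0, 0],
    [1, 0, 0, -181, 0, 0, 0],
    [1, 0, 0, -181, 0, 0, 0],
    [1, 0, 0, -181, 0, 0, 0]
  ]
}}

```text
clock: 17.23
eef_pos: [470.8, 81.0, 207.0]
tcp_rot: [0.002, 0.707, 0.707, 0.001]
contact_force: [0.9, 0.3, 0.3]
width: 85.5
```

```bash
python3 w.py w6
```

```text
t 17.2333 eef [470.8  81.  207. ] [0.0016 0.7071 0.7071 0.0014] F [0.9 0.3 0.3] w 85.5
deck z 0.5792490472740351
tray yellow 2505 [469.5  80.5] [110.8 111.4] 13.3
top 2500 [468.4  80.9  63.6] mec [470.1  80.8] 24.0 rect [array([470. ,  80.9]), array([46.6, 47.4]), np.float64(89.2)]
```

>>> {"op": "move_arm", "data": {
  "series": [
    [1, -20, 20, 0, 0, 0, 0],
    [1, -45, 45, 0, 0, 0, 0],
    [1, -70, 70, 0, 0, 0, 0],
    [1, -95, 95, 0, 0, 0, 0],
    [1, -120, 120, 0, 0, 0, 0],
    [1, -145, 145, 0, 0, 0, 0],
    [1, -170, 170, 0, 0, 0, 0],
    [1, -187, 186, 0, 0, 0, 0],
    [1, -194.7, 193.5, 0, 0, 0, 0],
    [1, -194.7, 193.5, 0, 0, 0, 0],
    [1, -194.7, 193.5, 0, 0, 0, 0],
    [1, -194.7, 193.5, 0, 0, 0, 0]
  ]
}}

```text
clock: 18.28
eef_pos: [662.3, -112.3, 203.8]
tcp_rot: [-0.001, 0.707, 0.707, -0.0]
contact_force: [-0.2, -0.2, 0.3]
width: 85.2
```

```bash
python3 w.py w7
```

```text
t 18.2833 eef [ 662.3 -112.3  203.8] [-1.200e-03  7.068e-01  7.074e-01 -4.000e-04] F [-0.2 -0.2  0.3] w 85.2
deck z 0.6157729976995113
tray blue 2496 [ 659.5 -115. ] [111.1 111.6] 17.0
top 3046 [ 661.7 -115.2   67.3] mec [ 664.2 -115.3] 27.6 rect [array([ 663.9, -115.5]), array([54.1, 54.4]), np.float64(2.8)]
```

View pics/w7.png

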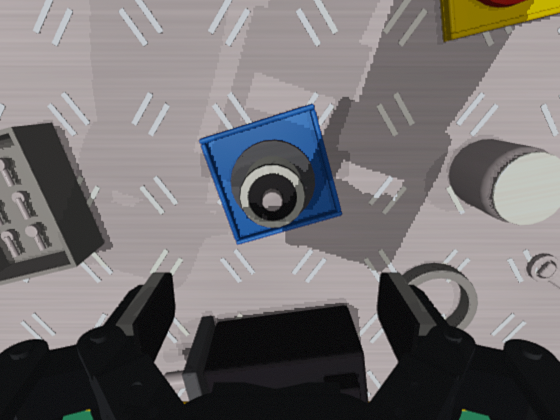

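The gearbox body is at (270,197) and centred between the fingers. The can at (510,185) is clear of them. Next I descend and grip.

>>> {"op": "move_arm", "data": {
  "series": [
    [1, -1, 0.4, 20, 0, 0, 0],
    [1, -1, 0.4, 45, 0, 0, 0],
    [1, -1, 0.4, 70, 0, 0, 0],
    [1, -1, 0.4, 95, 0, 0, 0],
    [1, -1, 0.4, 120, 0, 0, 0],
    [1, -1, 0.4, 145, 0, 0, 0],
    [1, -1, 0.4, 160, 0, 0, 0],
    [1, -1, 0.4, 172, 0, 0, 0],
    [1, -1, 0.4, 178, 0, 0, 0],
    [1, -1, 0.4, 181, 0, 0, 0],
    [1, -1, 0.4, 181, 0, 0, 0],
    [1, -1, 0.4, 181, 0, 0, 0]
  ]
}}

```text
clock: 19.33
eef_pos: [664.8, -115.0, 25.3]
tcp_rot: [0.001, 0.707, 0.707, 0.001]
contact_force: [0.3, 0.5, 0.3]
width: 85.2
```

>>> {"op": "move_arm", "data": {
  "series": [
    [0.8, 0, 0, 0, 0, 0, 0],
    [0.75, 0, 0, 0, 0, 0, 0],
    [0.65, 0, 0, 0, 0, 0, 0],
    [0.55, 0, 0, 0, 0, 0, 0],
    [0.45, 0, 0, 0, 0, 0, 0],
    [0.4, 0, 0, 0, 0, 0, 0],
    [0.4, 0, 0, 0, 0, 0, 0],
    [0.4, 0, 0, 0, 0, 0, 0],
    [0.4, 0, 0, 0, 0, 0, 0],
    [0.4, 0, 0, 0, 0, 0, 0]
  ],
  "force": 60
}}

```text
clock: 20.17
eef_pos: [664.6, -115.4, 25.0]
tcp_rot: [0.001, 0.707, 0.707, 0.0]
contact_force: [-1.8, -1.7, 5.5]
width: 52.9
```

>>> {"op": "move_arm", "data": {
  "series": [
    [0.4, 0, 0, -5, 0, 0, 0],
    [0.4, 0, 0, -15, 0, 0, 0],
    [0.4, 0, 0, -35, 0, 0, 0],
    [0.4, 0, 0, -55, 0, 0, 0],
    [0.4, 0, 0, -75, 0, 0, 0],
    [0.4, 0, 0, -95, 0, 0, 0],
    [0.4, 0, 0, -110, 0, 0, 0],
    [0.4, 0, 0, -117, 0, 0, 0],
    [0.4, 0, 0, -120, 0, 0, 0],
    [0.4, 0, 0, -120, 0, 0, 0]
  ]
}}

```text
clock: 21.0
eef_pos: [663.5, -114.5, 143.5]
tcp_rot: [-0.0, 0.707, 0.707, -0.0]
contact_force: [1.1, 0.7, -7.7]
width: 52.7
```

>>> {"op": "move_arm", "data": {
  "series": [
    [0.4, -6, -8, 0, 0, 0, 0],
    [0.4, -17, -23, 0, 0, 0, 0],
    [0.4, -31, -42, 0, 0, 0, 0],
    [0.4, -47, -63, 0, 0, 0, 0],
    [0.4, -63, -84, 0, 0, 0, 0],
    [0.4, -79, -106, 0, 0, 0, 0],
    [0.4, -95, -127, 0, 0, 0, 0],
    [0.4, -111, -149, 0, 0, 0, 0],
    [0.4, -127, -170, 0, 0, 0, 0],
    [0.4, -143, -191, 0, 0, 0, 0],
    [0.4, -158, -211, 0, 0, 0, 0],
    [0.4, -171, -229, 0, 0, 0, 0],
    [0.4, -181, -242, 0, 0, 0, 0],
    [0.4, -187, -250, 0, 0, 0, 0],
    [0.4, -189, -253, 0, 0, 0, 0],
    [0.4, -189, -253, 0, 0, 0, 0],
    [0.4, -189, -253, 0, 0, 0, 0]
  ]
}}

```text
clock: 22.42
eef_pos: [411.0, -303.3, 143.4]
tcp_rot: [-0.0, 0.707, 0.707, 0.0]
contact_force: [0.6, -0.3, -7.6]
width: 52.8
```

>>> {"op": "move_arm", "data": {
  "series": [
    [0.4, 0, 0, 10, 0, 0, 0],
    [0.4, 0, 0, 30, 0, 0, 0],
    [0.4, 0, 0, 50, 0, 0, 0],
    [0.4, 0, 0, 70, 0, 0, 0],
    [0.4, 0, 0, 85, 0, 0, 0],
    [0.4, 0, 0, 97, 0, 0, 0],
    [0.4, 0, 0, 105, 0, 0, 0],
    [0.4, 0, 0, 110, 0, 0, 0],
    [0.4, 0, 0, 113, 0, 0, 0],
    [0.4, 0, 0, 115, 0, 0, 0],
    [0.4, 0, 0, 117, 0, 0, 0],
    [0.4, 0, 0, 118, 0, 0, 0],
    [0.4, 0, 0, 119, 0, 0, 0],
    [0.4, 0, 0, 119, 0, 0, 0]
  ]
}}

```text
clock: 23.58
eef_pos: [411.0, -303.9, 25.1]
tcp_rot: [0.0, 0.707, 0.707, -0.0]
contact_force: [0.9, 0.5, -6.6]
width: 52.9
```

>>> {"op": "move_arm", "data": {
  "series": [
    [0.4, 0, 0, 0.4, 0, 0, 0],
    [0.4, 0, 0, 0.8, 0, 0, 0],
    [0.4, 0, 0, 1.1, 0, 0, 0],
    [0.4, 0, 0, 1.1, 0, 0, 0]
  ]
}}

```text
clock: 23.92
eef_pos: [411.0, -303.9, 25.1]
tcp_rot: [-0.0, 0.707, 0.707, -0.0]
contact_force: [-3.7, 4.3, 3.7]
width: 52.6
```

>>> {"op": "move_arm", "data": {
  "series": [
    [0.68, 0, 0, 0, 0, 0, 0],
    [0.75, 0, 0, 0, 0, 0, 0],
    [0.85, 0, 0, 0, 0, 0, 0],
    [1, 0, 0, 0, 0, 0, 0],
    [1, 0, 0, 0, 0, 0, 0],
    [1, 0, 0, 0, 0, 0, 0],
    [1, 0, 0, -10, 0, 0, 0],
    [1, 0, 0, -30, 0, 0, 0],
    [1, 0, 0, -60, 0, 0, 0],
    [1, 0, 0, -95, 0, 0, 0],
    [1, 0, 0, -130, 0, 0, 0],
    [1, 0, 0, -160, 0, 0, 0],
    [1, 0, 0, -181, 0, 0, 0],
    [1, 0, 0, -181, 0, 0, 0],
    [1, 0, 0, -181, 0, 0, 0]
  ]
}}

```text
clock: 25.17
eef_pos: [411.4, -304.3, 206.8]
tcp_rot: [0.002, 0.707, 0.707, -0.0]
contact_force: [-0.1, -0.1, 0.5]
width: 85.6
```

```bash
python3 w.py w8
```

```text
t 25.1667 eef [ 411.4 -304.3  206.8] [ 2.100e-03  7.071e-01  7.071e-01 -1.000e-04] F [-0.1 -0.1  0.5] w 85.6
deck z 0.5649300332050943
tray green 2394 [ 409.9 -304.1] [110.4 110.7] 10.8
top 3002 [ 408.4 -304.    67.4] mec [ 410.9 -304.1] 27.6 rect [array([ 410.3, -304.1]), array([53.8, 54.1]), np.float64(10.0)]
```

>>> {"op": "move_arm", "data": {
  "series": [
    [1, 30, 8, 0, 0, 0, 0],
    [1, 65, 17, 0, 0, 0, 0],
    [1, 105, 28, 0, 0, 0, 0],
    [1, 145, 39, 0, 0, 0, 0],
    [1, 185, 49, 0, 0, 0, 0],
    [1, 225, 60, 0, 0, 0, 0],
    [1, 265, 71, 0, 0, 0, 0],
    [1, 305, 81, 0, 0, 0, 0],
    [1, 345, 92, 0, 0, 0, 0],
    [1, 385, 103, 0, 0, 0, 0],
    [1, 425, 113, 0, 0, 0, 0],
    [1, 465, 124, 0, 0, 0, 0],
    [1, 505, 135, 0, 0, 0, 0],
    [1, 540, 144, 0, 0, 0, 0],
    [1, 575, 153, 0, 0, 0, 0],
    [1, 600, 160, 0, 0, 0, 0],
    [1, 619.5, 164, 0, 0, 0, 0],
    [1, 619.5, 164, 0, 0, 0, 0],
    [1, 619.5, 164, 0, 0, 0, 0],
    [1, 619.5, 164, 0, 0, 0, 0]
  ]
}}

```text
clock: 26.88
eef_pos: [573.9, 314.9, 202.6]
tcp_rot: [-0.001, 0.707, 0.707, -0.002]
contact_force: [0.4, 0.3, -0.3]
width: 85.7
```

```bash
python3 w.py w9
```

```text
t 26.8833 eef [573.9 314.9 202.6] [-6.000e-04  7.071e-01  7.071e-01 -1.800e-03] F [ 0.4  0.3 -0.3] w 85.7
deck z 0.6184194627553985
tray black 2558 [575.5 316.9] [111.  111.2] 12.1
top 1470 [573.5 316.1  63.1] mec [575.1 316.1] 18.1 rect [array([574.8, 316.2]), array([35.2, 35.1]), np.float64(56.6)]
```

The gearbox sits within about 1 mm of the green tray's centre. I fetch the sprocket.

>>> {"op": "move_arm", "data": {
  "series": [
    [1, 0.3, 0, 20, 0, 0, 0],
    [1, 0.3, 0, 45, 0, 0, 0],
    [1, 0.3, 0, 70, 0, 0, 0],
    [1, 0.3, 0, 95, 0, 0, 0],
    [1, 0.3, 0, 120, 0, 0, 0],
    [1, 0.3, 0, 145, 0, 0, 0],
    [1, 0.3, 0, 160, 0, 0, 0],
    [1, 0.3, 0, 172, 0, 0, 0],
    [1, 0.3, 0, 178, 0, 0, 0],
    [1, 0.3, 0, 180, 0, 0, 0],
    [1, 0.3, 0, 180, 0, 0, 0],
    [1, 0.3, 0, 180, 0, 0, 0]
  ]
}}

```text
clock: 27.93
eef_pos: [576.0, 316.4, 26.3]
tcp_rot: [0.001, 0.707, 0.707, 0.001]
contact_force: [-0.3, -0.1, 0.3]
width: 85.4
```

>>> {"op": "move_arm", "data": {
  "series": [
    [0.7, 0, 0, 0, 0, 0, 0],
    [0.6, 0, 0, 0, 0, 0, 0],
    [0.5, 0, 0, 0, 0, 0, 0],
    [0.4, 0, 0, 0, 0, 0, 0],
    [0.3, 0, 0, 0, 0, 0, 0],
    [0.2, 0, 0, 0, 0, 0, 0],
    [0.2, 0, 0, 0, 0, 0, 0],
    [0.2, 0, 0, 0, 0, 0, 0],
    [0.2, 0, 0, 0, 0, 0, 0],
    [0.2, 0, 0, 0, 0, 0, 0],
    [0.2, 0, 0, 0, 0, 0, 0],
    [0.2, 0, 0, 0, 0, 0, 0]
  ],
  "force": 50
}}

```text
clock: 28.93
eef_pos: [575.3, 316.1, 25.4]
tcp_rot: [0.0, 0.707, 0.707, 0.0]
contact_force: [-1.6, -1.2, 5.7]
width: 34.8
```

>>> {"op": "move_arm", "data": {
  "series": [
    [0.2, 0, 0, -5, 0, 0, 0],
    [0.2, 0, 0, -15, 0, 0, 0],
    [0.2, 0, 0, -35, 0, 0, 0],
    [0.2, 0, 0, -55, 0, 0, 0],
    [0.2, 0, 0, -75, 0, 0, 0],
    [0.2, 0, 0, -95, 0, 0, 0],
    [0.2, 0, 0, -115, 0, 0, 0],
    [0.2, 0, 0, -130, 0, 0, 0],
    [0.2, 0, 0, -137, 0, 0, 0],
    [0.2, 0, 0, -140, 0, 0, 0],
    [0.2, 0, 0, -140, 0, 0, 0]
  ]
}}

```text
clock: 29.85
eef_pos: [574.5, 316.0, 164.3]
tcp_rot: [-0.0, 0.707, 0.707, -0.0]
contact_force: [0.6, 0.6, -4.5]
width: 34.9
```

>>> {"op": "move_arm", "data": {
  "series": [
    [0.2, -10, 2, 0, 0, 0, 0],
    [0.2, -30, 5.9, 0, 0, 0, 0],
    [0.2, -56, 11, 0, 0, 0, 0],
    [0.2, -86, 16.9, 0, 0, 0, 0],
    [0.2, -117, 23, 0, 0, 0, 0],
    [0.2, -148, 29, 0, 0, 0, 0],
    [0.2, -179, 35, 0, 0, 0, 0],
    [0.2, -210, 41, 0, 0, 0, 0],
    [0.2, -241, 47.3, 0, 0, 0, 0],
    [0.2, -272, 53.4, 0, 0, 0, 0],
    [0.2, -303, 59.5, 0, 0, 0, 0],
    [0.2, -334, 65.6, 0, 0, 0, 0],
    [0.2, -365, 71.7, 0, 0, 0, 0],
    [0.2, -392, 77, 0, 0, 0, 0],
    [0.2, -413, 81, 0, 0, 0, 0],
    [0.2, -425, 83.4, 0, 0, 0, 0],
    [0.2, -431, 84.6, 0, 0, 0, 0],
    [0.2, -431, 84.6, 0, 0, 0, 0],
    [0.2, -431, 84.6, 0, 0, 0, 0]
  ]
}}

```text
clock: 31.43
eef_pos: [658.9, -114.1, 163.9]
tcp_rot: [-0.001, 0.707, 0.707, -0.0]
contact_force: [-0.6, -0.7, -5.1]
width: 34.7
```

>>> {"op": "move_arm", "data": {
  "series": [
    [0.2, 0, 0, 10, 0, 0, 0],
    [0.2, 0, 0, 30, 0, 0, 0],
    [0.2, 0, 0, 55, 0, 0, 0],
    [0.2, 0, 0, 80, 0, 0, 0],
    [0.2, 0, 0, 100, 0, 0, 0],
    [0.2, 0, 0, 115, 0, 0, 0],
    [0.2, 0, 0, 124, 0, 0, 0],
    [0.2, 0, 0, 130, 0, 0, 0],
    [0.2, 0, 0, 133, 0, 0, 0],
    [0.2, 0, 0, 135, 0, 0, 0],
    [0.2, 0, 0, 137, 0, 0, 0],
    [0.2, 0, 0, 138, 0, 0, 0],
    [0.2, 0, 0, 139, 0, 0, 0],
    [0.2, 0, 0, 139, 0, 0, 0]
  ]
}}

```text
clock: 32.6
eef_pos: [659.7, -115.1, 26.2]
tcp_rot: [0.0, 0.707, 0.707, 0.0]
contact_force: [-0.8, 0.5, -5.2]
width: 35.1
```

>>> {"op": "move_arm", "data": {
  "series": [
    [0.2, 0, 0, 0.4, 0, 0, 0],
    [0.2, 0, 0, 0.8, 0, 0, 0],
    [0.2, 0, 0, 1.1, 0, 0, 0],
    [0.2, 0, 0, 1.1, 0, 0, 0]
  ]
}}

```text
clock: 32.93
eef_pos: [659.7, -115.1, 25.5]
tcp_rot: [0.0, 0.707, 0.707, 0.0]
contact_force: [-2.0, 0.6, -0.5]
width: 35.1
```

>>> {"op": "move_arm", "data": {
  "series": [
    [0.2, 0, 0, 0.3, 0, 0, 0],
    [0.2, 0, 0, 0.3, 0, 0, 0],
    [0.5, 0, 0, 0.3, 0, 0, 0],
    [0.6, 0, 0, 0.3, 0, 0, 0],
    [0.8, 0, 0, 0.3, 0, 0, 0],
    [1, 0, 0, 0.3, 0, 0, 0],
    [1, 0, 0, 0.3, 0, 0, 0],
    [1, 0, 0, 0.3, 0, 0, 0],
    [1, 0, 0, 0.3, 0, 0, 0],
    [1, 0, 0, -10, 0, 0, 0],
    [1, 0, 0, -30, 0, 0, 0],
    [1, 0, 0, -60, 0, 0, 0],
    [1, 0, 0, -95, 0, 0, 0],
    [1, 0, 0, -130, 0, 0, 0],
    [1, 0, 0, -160, 0, 0, 0],
    [1, 0, 0, -181, 0, 0, 0],
    [1, 0, 0, -181, 0, 0, 0],
    [1, 0, 0, -181, 0, 0, 0]
  ]
}}

```text
clock: 34.43
eef_pos: [660.4, -115.2, 208.4]
tcp_rot: [0.002, 0.707, 0.707, 0.001]
contact_force: [0.1, 0.4, -0.3]
width: 85.2
```

```bash
python3 w.py w10
python3 - <<'E'
from station import *
from h import *
a=camera("scene"); cv2.imwrite("pics/s10.png",a["color"][:,:,::-1])
P=cloud(a)
for k,(x,y),z in (("can",(655,94),66),("jar",(439,-138),52),("gearbox",(411,-304),54),("bearing",(470,81),50)):
    q=P[(np.hypot(P[...,0]-x,P[...,1]-y)<50)&(P[...,2]>z)&(P[...,2]<85)]
    print(k,np.round(cv2.minEnclosingCircle(q[:,:2].astype(np.float32))[0],1),len(q))
E
```

```text
t 34.4333 eef [ 660.4 -115.2  208.4] [0.0021 0.7071 0.7071 0.0011] F [ 0.1  0.4 -0.3] w 85.2
deck z 0.6273065048317216
tray blue 2370 [ 659.  -114.9] [110.4 110.8] 16.9
top 1413 [ 658.2 -115.1   63.1] mec [ 659.7 -114.9] 18.1 rect [array([ 659.5, -114.9]), array([35.2, 35.2]), np.float64(31.8)]
can [656.   93.2] 657
jar [ 440.1 -136.8] 232
gearbox [ 411.5 -301.2] 432
bearing [471.9  82.4] 323
```

View pics/s10.png

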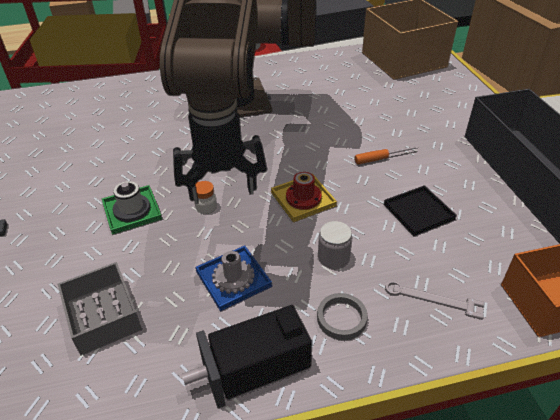

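View pics/w10.png

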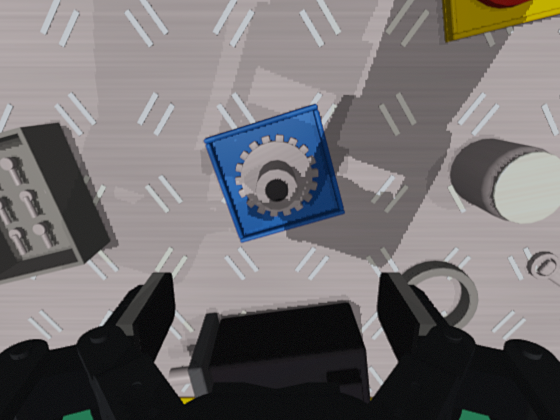

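All the parts are in their own trays: sprocket in blue (232,270), bearing in yellow (303,190), gearbox in green (128,205). The black tray at (420,210) is empty. The can, jar and screwdriver are where they started, and the gripper is clear.

```bash
python3 -c "
from station import *
print(job_done())"
```

```text
the job is handed in; nothing more can be done
None
```

All three parts are in their own trays and the black tray is empty; the job was handed in at about 34.5 s. I parked the sprocket in the black tray, moved the bearing from green to yellow and the gearbox from blue to green, then moved the sprocket from black to blue. I lowered each part until the wrist force showed contact before letting go.

- **Placement:** wrist-camera checks after each release put every part within about 1 mm of its tray's centre. The final scene picture shows all three standing upright and flat.
- **Other objects:** the can reads within 1.1 mm of its start position and the jar within 1.3 mm, which is within camera accuracy. I checked the screwdriver by eye only; it looks unmoved.
- **Disagreement:** the scene camera reads the gearbox about 3 mm and the bearing about 1.5 mm off the wrist camera's values. That matches its offset at the start and its roughly 2 mm calibration.
- **Failures:** no check failed.

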